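# Clear the tool chest and hold its lid open

## Robot

A 6-joint arm with a two-finger parallel gripper is mounted at the origin on the work surface. World frame = base frame: x ahead of the robot, y to its left, z up, the work surface at z = 0. Lengths are in mm, angles in rad, forces in N, time in s.
With the tool pointing down it reaches from about 300 to 775 mm from the base axis. Payload 14.6 kg.
Tool frame: the origin (TCP) lies on the centre line of the jaws, within the pads' length; the fingertips stand 19 mm ahead of it and the grasp point (between the pads) is the TCP (bot.tip_reach is the distance from the TCP to the fingertips, in mm); z points along the fingers, y is the line along which they close (so a half turn about z gives the same grasp; the last joint's range is limited). The gripper opens to 85 mm and grips with 20 to 120 N. Pads are 22 mm wide; open, the fingers measure 114 mm over their backs; the gripper's body (76 mm by 85 mm) begins 54 mm behind the grasp point. The pads swing forward as they close: fully open they stand 13 mm farther back than shut.
Start: joints at [-1.273, 0.3, 1.521, -0, 1.321, -0.067], TCP at [196.212, -513.8, 250.281] pointing down, gripper open.
Joint ranges: [-3.03, 3.03], [-0.79, 2.21], [0.23, 2.52], [-1.04, 4.18], [0, 3.07], [-2.55, 2.55]. Speed limits (rad/s): [2.22, 2.22, 2.57, 3.14, 3.14, 3.14].

## Interface

Orientations are given as a unit quaternion [w, x, y, z].
In Python, from rig import bot gives the robot as it stands. Calls block until the motion is done:
- bot.move_to(position, orientation): joint-space move of the TCP to a pose.
- bot.servo_line(position, attitude=None, speed=150, until_force=None): straight line of the TCP; attitude=None keeps the orientation; speed is the mean speed in mm/s. With until_force (N) it stops when the force on the tool has changed by that much, and returns True; else False.
- bot.move_joints(angles): joint-space move.
- bot.move_gripper(opening, grip_force=None): finger opening in mm; grip_force is the grip in N (None keeps the last); returns when the fingers have stopped.
- bot.dwell(seconds).
- bot.ik(position, orientation): joint angles nearest the present ones, or None.
- bot.read_state(): the state.
- bot.read_camera(name): name is "scene" or "top" or "wrist"; returns a dict with "image" (384x512x3 uint8, blue, green, red), "depth" (384x512 float32, mm along the optical axis (not along the pixel's ray), 0 where there is no reading), "fovy" (degrees; the focal length in pixels is half the picture's height over the tangent of half this angle, whatever the lens; pixels are square), "cx", "cy" (the principal point, pixels), "eye" and "attitude" of the camera in the world; the wrist camera has in their place "mount" (4x4, takes a point from camera to tool coordinates, whose origin is the TCP and whose axes are the flange's). Camera axes: x right, y down, z forward; pixel columns grow to the right and rows downward; lengths in mm; the calibration is good to about 2 mm. The wrist camera is an equidistant fisheye: a pixel r from the principal point sees the ray r / f radians off the axis. A picture is of the moment at which its call begins: read the wrist's pose just before it.
A pose or a line that the arm cannot do raises bot.MotionError and nothing moves.
- bot.finish_job(): hands the job in; it is judged then, once.
The state is a dict: "clock": time; "joint_positions": joint angles; "qvel": joint speeds; "effort": joint torques, N m; "ee_pos": TCP position; "tool_rot": TCP orientation; "ft_force": force on the tool from outside, world axes, zero at the start; "moment": the same for the moment, N m; "grip_width": finger opening in mm; "grip_force": force on a finger pad.
Only numpy, scipy, OpenCV 4.12 (cv2) and the standard library are available. Lean on these libraries where they do the work, as an engineer would, in place of code of your own. Each camera call takes 0.05 s, during which the arm holds its last target. There are 200 camera calls.

## Task

Move the sharpening stone from the closed lid of the wooden tool chest to the cork pad, setting it down (not dropping it) flat on the middle of the pad and along its length. Then take the lid's steel bar handle, gently raise the lid to 40 degrees from closed and keep it there so that the carver on the far side of the bench can reach in; the lid falls shut if let go, so finish while your gripper is still holding the handle. Leave the mallet, the glue bottle and the wooden offcut alone.

Things in the scene. Friction and masses are not known exactly. Their poses are not given: they have to be found in the camera images.
- chest: Pale wooden tool chest, fixed to the bench, 220 (x) x 240 (y) mm, walls 85 mm high and 10 mm thick, gouges inside. Origin: centre of its underside, on the bench. Its x axis points from the hinge side (nearest the robot) to the opening side (the far side, with the handle), z up; its yaw varies. The top of the closed lid is 95.5 mm above the origin.
- lid (a joint): Angle of the chest's lid in rad: 0 closed, growing as the far edge rises (40 degrees = 0.698), up to 1.5. The lid is a flat 220 x 240 x 10 mm wooden board, with its handle about 0.45 kg in all; its hinge is nearly free, so it falls shut when let go.
- lid_hinge (a point): Point on the lid's hinge line, at its middle: at chest x -110 mm, y 0, z 85.5 mm; it does not move as the lid turns. The hinge line runs along the chest's y axis, level. The point turns with the lid; its x axis points along the lid from the hinge to the free edge.
- handle: Steel bar handle near the lid's free (far) edge: round bar, diameter 12 mm, 100 mm long, parallel to the hinge line (its y axis), on two posts 88 mm apart. Origin: centre of the bar, 35 mm above the lid's top face; from the hinge line 195 mm along the lid and 45 mm square to it. The bar turns easily in its posts (up to 1.6 rad either way).
- stone: Dark grey sharpening stone, 150 (x) x 50 (y) x 25 (z) mm, about 0.45 kg, lying flat on the closed lid at the start, roughly crosswise. Origin: centre of its underside; x along its length, z up.
- pad: Cork pad fixed to the bench on one side of the chest (left or right), 200 (x) x 100 (y) x 8 (z) mm. Origin: centre of its underside, on the bench; x along its length.
- mallet: Carver's round wooden mallet standing on its head on the other side of the chest from the pad, 205 mm tall, head up to 92 mm in diameter. Origin: centre of its underside. Leave alone.
- glue: White glue bottle with a black cap, 140 mm tall, 56 mm in diameter, standing beyond the chest. Origin: centre of its underside. Leave alone.
- offcut: Small wooden block 90 x 55 x 35 mm lying beyond the chest. Origin: centre of its underside. Leave alone.
Things that resemble listed ones, but are neither listed nor needed, are in the scene too. Several things have the shape of the stone; the one meant has the colours described above.

How it is judged (in metres and radians):
On the way:
1. the stone lies on the cork pad, released, with the lid still closed (horizontal distance between stone and pad below 0.035 m and angle between the x axis of stone and the x axis of pad, either way round below 0.3 rad and angle between stone's own z axis and vertical below 0.1 rad and height (world z) of stone below 0.014 m and contact force between stone and the fingers below 0.1 N and linear speed of stone below 0.03 m/s and value of joint lid below 0.06 rad), for 0.2 s.
At the end, for the whole second after the job is handed in: The lid is still at 40 degrees (within 6) from closed, held by the fingers on its bar handle and propped by nothing else; the stone lies flat, at rest and untouched on the pad, its centre within 35 mm of the pad's and its length within 0.3 rad of the pad's (value of joint lid between 0.593 and 0.803 rad and velocity of joint lid between -0.06 and 0.06 rad/s and contact force between handle and the fingers above 0.8 N and contact force between chest and stone below 0.1 N and contact force between chest and mallet below 0.1 N and contact force between chest and glue below 0.1 N and contact force between chest and offcut below 0.1 N and horizontal distance between stone and pad below 0.035 m and angle between the x axis of stone and the x axis of pad, either way round below 0.3 rad and angle between stone's own z axis and vertical below 0.1 rad and height (world z) of stone below 0.014 m and contact force between stone and the fingers below 0.1 N and linear speed of stone below 0.03 m/s); the arm keeps its last pose, push and grip.
It fails at once if the lid swings faster than 2 rad/s (jerked, thrown or dropped) (velocity of joint lid above 2 rad/s or velocity of joint lid below -2 rad/s).
It fails at once if the lid is raised before the stone is off it (value of joint lid above 0.1 rad and contact force between chest and stone above 0.1 N).
It fails at once if the stone is dropped (faster than 0.5 m/s close to the bench) (height (world z) of stone below 0.05 m and linear speed of stone above 0.5 m/s).
It fails at once if the mallet, glue bottle or offcut is moved by more than 30 mm or tipped over (distance of any of mallet, glue, offcut from where it was at the start of the episode above 0.03 m or angle between any of mallet, glue, offcut's own z axis and vertical above 0.3 rad).
It also fails if it takes over 53 s, if anything falls off the work surface, if the arm or the gripper's body presses on something with over 40 N, if the wrist force passes 120 N, or if a joint passes its speed limit or range.

## Working session

There is one attempt and no reset: what is moved stays moved. The work goes in short steps, each a Python script; the robot and the scene stay as the last script left them, time stands still between calls to the robot, and variables do not carry over. Pictures are saved under pics/ and viewed, at most 10 in all, crops included, and the job is handed in when it is done.

```bash
mkdir -p pics; ls; cat > h.py <<'E'
import numpy as np, cv2
from scipy.spatial.transform import Rotation as R
from rig import bot
def rot(q): return R.from_quat(np.r_[q[1:],q[0]])
def quat(r):
    q=r.as_quat(); return [float(v) for v in (q[3],q[0],q[1],q[2])]
def cloud(c):
    h,w=c["depth"].shape; f=h/2/np.tan(np.radians(c["fovy"])/2)
    v,u=np.mgrid[:h,:w]; d=c["depth"].astype(float)
    p=np.dstack([(u-c["cx"])/f*d,(v-c["cy"])/f*d,d])
    P=rot(c["attitude"]).apply(p.reshape(-1,3)).reshape(p.shape)+np.array(c["eye"])
    P[d==0]=np.nan
    return P
E
python3 - <<'E'
from h import *
for n in("top","scene"):
    c=bot.read_camera(n); cv2.imwrite(f"pics/{n}0.png",cv2.resize(c["image"],(800,600),interpolation=cv2.INTER_CUBIC))
    np.save(n+".npy",cloud(c)); cv2.imwrite(n+"_raw.png",c["image"]); print(n,c["eye"],c["fovy"],c["attitude"])
print(bot.read_state())
E
```

```text
pics
top [ 503.36881184   19.05481783 1096.56320148] 55.7578526953774 [-0.019375    0.71675399 -0.69634023  0.03160076]
scene [1160.92669471 -480.07603983  876.12683014] 54.09655774916105 [-0.34093686  0.8414391   0.38422939 -0.16766055]
{'clock': 0.1, 'joint_positions': array([-1.27261254e+00,  3.00408681e-01,  1.52151608e+00, -9.68544162e-06,
        1.32067810e+00, -6.66432084e-02]), 'qvel': array([ 0.00049517, -0.00157541, -0.00106611,  0.00151721,  0.00193094,
       -0.00056133]), 'effort': array([ 4.18798387e-03, -5.44374526e+01, -3.62370694e+01,  1.34940537e-04,
        3.00127205e-03,  2.91823687e-05]), 'ee_pos': array([ 196.1521653 , -513.63617169,  249.78303554]), 'tool_rot': array([-5.01183275e-04,  9.83408397e-01,  1.81404713e-01, -6.30057894e-05]), 'ft_force': array([-0.28805172,  0.65159192, -0.25160944]), 'moment': array([0.06430322, 0.02722318, 0.01252544]), 'grip_force': 0.0, 'grip_width': 85.52466698853344}
```

View pics/top0.png

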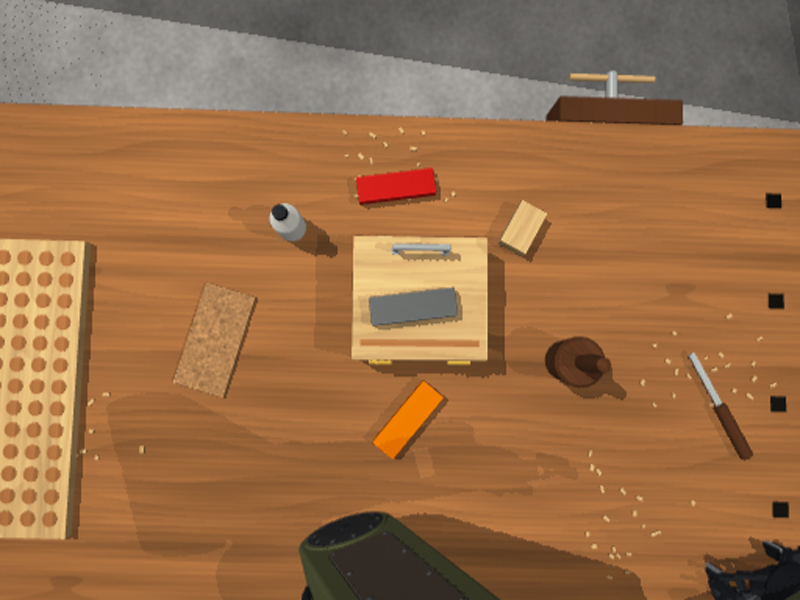

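View pics/scene0.png

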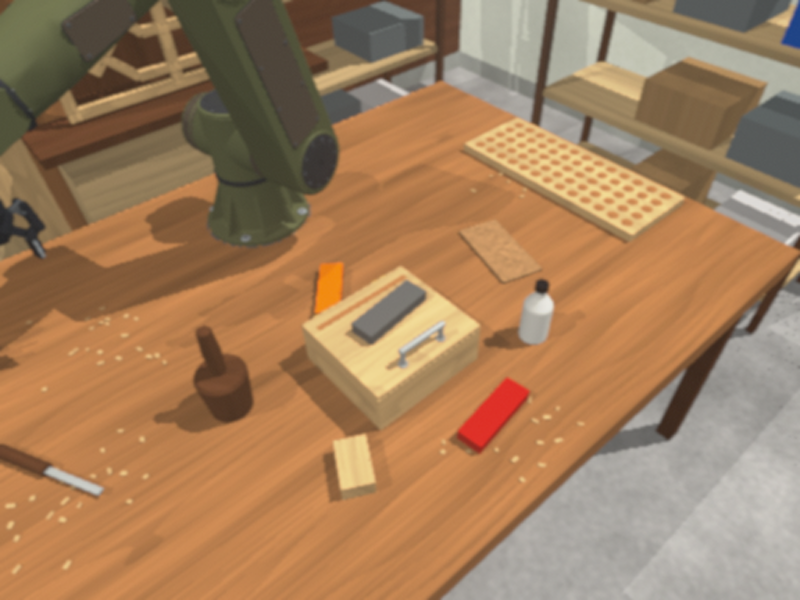

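Top view: the grey stone is on the lid at (413,307). The things it could be confused with are the red block (397,185) and the orange block (409,419), so I choose the grey one. Pad is at (215,340), handle (421,247), mallet (580,360), glue (287,222), offcut (524,228).

```bash
cat > m.py <<'E'
from h import *
P=np.load("top.npy"); im=cv2.imread("top_raw.png"); s=512/800
def rect(mask,name):
    p=P[mask]; r=cv2.minAreaRect(p[:,:2].astype(np.float32))
    b=cv2.boxPoints(r); e=max([b[1]-b[0],b[2]-b[1]],key=np.linalg.norm)
    print(name,mask.sum(),np.round(r[0],1),np.round(r[1],1),"long-axis deg",round(np.degrees(np.arctan2(e[1],e[0]))%180,1),"z",np.round(np.nanmedian(p[:,2]),1))
def box(x0,y0,x1,y1):
    m=np.zeros(im.shape[:2],bool); m[int(y0*s):int(y1*s),int(x0*s):int(x1*s)]=True; return m
Z=P[...,2]
rect(box(340,270,500,340)&(Z>112)&(Z<128),"stone")
rect(box(380,236,465,262)&(Z>115),"handle")
rect(box(330,220,510,375)&(Z>85)&(Z<103),"lid")
hsv=cv2.cvtColor(im,cv2.COLOR_BGR2HSV)
rect(box(160,270,275,410)&(Z>4.5)&(Z<14),"padz")
for n,b in dict(mallet=(535,330,620,395),glue=(260,195,310,245),offcut=(495,195,555,262),orange=(365,375,450,462),red=(350,160,445,210)).items():
    rect(box(*b)&(Z>15),n); print(np.nanmax(Z[box(*b)]))
def px(u,v,z):  # pixel (800 scale) to given height, by depth ray
    c=np.array([503.369,19.055,1096.563]); q=P[int(v*s),int(u*s)]; return c+(q-c)*(z-c[2])/(q[2]-c[2])
pc=np.array([px(*a,8) for a in [(207,283),(257,297),(226,397),(173,382)]]); print("pad corners",pc.round(0).tolist(),pc.mean(0))
lc=np.array([px(*a,95.5) for a in [(355,239),(485,239),(486,358),(354,357)]]); print("lid",lc.round(0).tolist(),lc.mean(0))
crop=im[140:240,210:330]; cv2.imwrite("pics/crop.png",cv2.resize(crop,(720,600),interpolation=cv2.INTER_CUBIC))
E
python3 m.py
```

```text
stone 1020 [562.4 -31. ] [ 49.8 150.1] long-axis deg 98.5 z 119.1
handle 156 [663.4 -42.4] [10.7 99.5] long-axis deg 91.2 z 133.8
lid 5677 [576.1 -43.9] [226.3 239.6] long-axis deg 91.3 z 94.2
padz 1952 [500.7 328.8] [225.5 172.1] long-axis deg 1.2 z 7.1
mallet 994 [ 474.2 -329.1] [86.2 90.2] long-axis deg 173.9 z 97.2
204.79642357873843
glue 400 [715.1 201.9] [53.2 54.4] long-axis deg 132.0 z 94.5
142.25411950196406
offcut 588 [ 725.8 -242.6] [55.2 91.3] long-axis deg 152.4 z 33.4
38.796154552126154
orange 895 [355.3 -31.6] [ 50.4 150.1] long-axis deg 141.5 z 23.7
30.313776113793892
red 833 [801.9   3.5] [ 51.6 149.3] long-axis deg 98.9 z 23.7
30.16946492471152
pad corners [[601.0, 360.0, 8.0], [577.0, 263.0, 8.0], [386.0, 314.0, 8.0], [412.0, 415.0, 8.0]] [493.83104981 338.02970749   8.        ]
lid [[682.0, 74.0, 96.0], [689.0, -158.0, 96.0], [475.0, -164.0, 96.0], [471.0, 70.0, 96.0]] [579.46264331 -44.40357529  95.5       ]
```

View pics/crop.png

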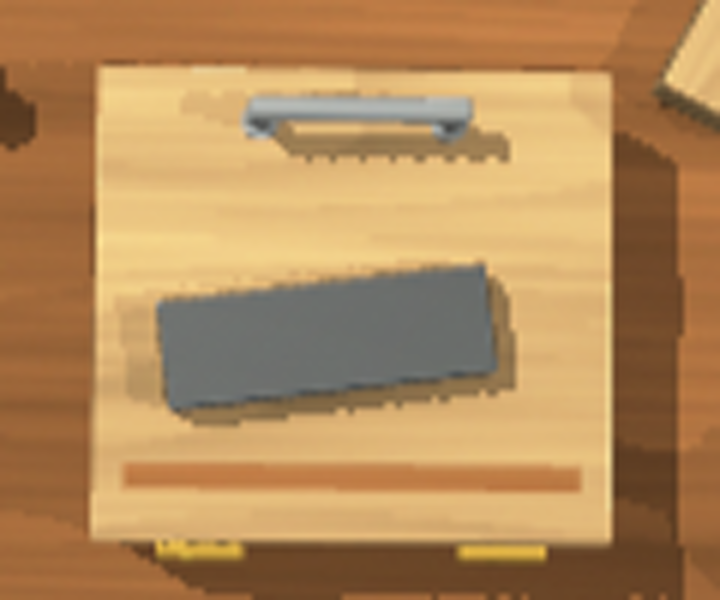

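The crop confirms the dark grey stone on the lid, with crop corners at (158,300), (485,263), (497,372) and (175,408). Measured sizes match the given ones: stone 150x50, handle 100 long at z 134 top, lid 240 wide. The pad corners give a centre of (494,338) and an axis of about −15.5°. Now I'll pick up the stone.

```bash
cat >> h.py <<'E'
def down(a):
    a=np.radians(a); y=np.array([np.cos(a),np.sin(a),0]); z=np.array([0,0,-1.])
    return quat(R.from_matrix(np.column_stack([np.cross(y,z),y,z])))
def st(t=""):
    s=bot.read_state(); print(t,round(s["clock"],2),s["ee_pos"].round(1),"F",s["ft_force"].round(1),"w",round(s["grip_width"],1),"g",round(s["grip_force"],1),"j6",round(s["joint_positions"][5],2))
E
python3 - <<'E'
from h import *
for n,p,a in [("stone",(562.4,-31,118),8.5),("pad",(494,338,31),74.5),("handle",(663,-42.4,130),1.2),("up",(588,-42,246),1.2)]:
    for k in(0,180):
        q=bot.ik(p,down(a+k)); print(n,a+k,None if q is None else np.round(q,2))
s=bot.read_state()
bot.servo_line([196,-514,330],speed=200)
a=8.5+180
try: q=bot.ik((562.4,-31,118),down(a)); ok=q is not None
except Exception: ok=False
if not ok: a-=180
bot.move_to([562.4,-31,300],down(a)); st(a)
bot.servo_line([562.4,-31,150],speed=200); st()
s=bot.read_state();c=bot.read_camera("wrist"); cv2.imwrite("pics/w1.png",c["image"])
E
```

```text
stone 8.5 [-0.12  0.47  1.61 -0.    1.06 -0.27]
stone 188.5 None
pad 74.5 [ 0.54  0.66  1.54 -0.    0.94 -0.76]
pad 254.5 [ 0.54  0.66  1.54 -0.    0.94  2.38]
handle 1.2 [-0.12  0.66  1.28 -0.    1.2  -0.14]
handle 181.2 None
up 1.2 [-0.13  0.39  1.41 -0.    1.34 -0.15]
up 181.2 None
8.5 2.83 [562.4 -31.8 300. ] F [ 0.6 -0.3  0.2] w 85.6 g 0.0 j6 -0.27
 3.73 [562.9 -31.2 151.2] F [0.3 0.5 0.3] w 85.8 g 0.0 j6 -0.27
```

View pics/w1.png

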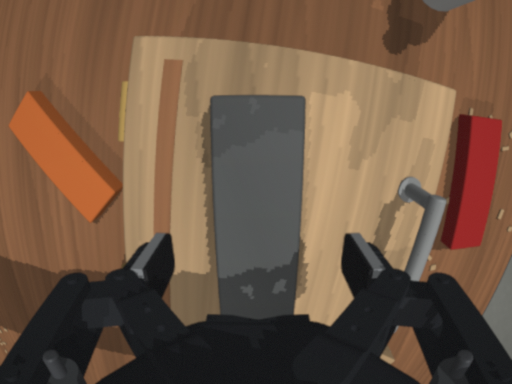

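The wrist picture shows the stone (columns 212–303) centred and aligned between the fingers (inner edges about 170 and 345). I'll grip it and carry it to the pad.

```bash
python3 - <<'E'
from h import *
hit=bot.servo_line([562.4,-31,118],speed=60,until_force=8); st(hit)
bot.move_gripper(40,grip_force=60); st("grip")
bot.servo_line([562.4,-31,230],speed=100); st("lift")
bot.move_to([494,338,200],down(74.5)); st()
bot.servo_line([494,338,60],speed=120)
c=bot.read_camera("scene"); cv2.imwrite("pics/s1.png",cv2.resize(c["image"][80:280,200:460],(780,600)))
hit=bot.servo_line([494,338,26],speed=25,until_force=5); st(hit)
E
```

```text
False 4.46 [562.5 -31.  118.1] F [0.9 0.1 0.8] w 85.0 g 0.0 j6 -0.27
grip 4.89 [562.7 -31.  118.7] F [-0.8  0.2  5.8] w 48.6 g 63.2 j6 -0.27
lift 6.16 [562.2 -31.  229.3] F [-0.5 -0.1 -5.5] w 48.9 g 62.7 j6 -0.27
 7.57 [494.6 337.1 200.1] F [-0.4 -0.3 -5.6] w 48.8 g 62.7 j6 -0.76
True 9.98 [493.9 338.   31.2] F [-0.8 -1.5  7.1] w 48.5 g 64.2 j6 -0.76
```

View pics/s1.png

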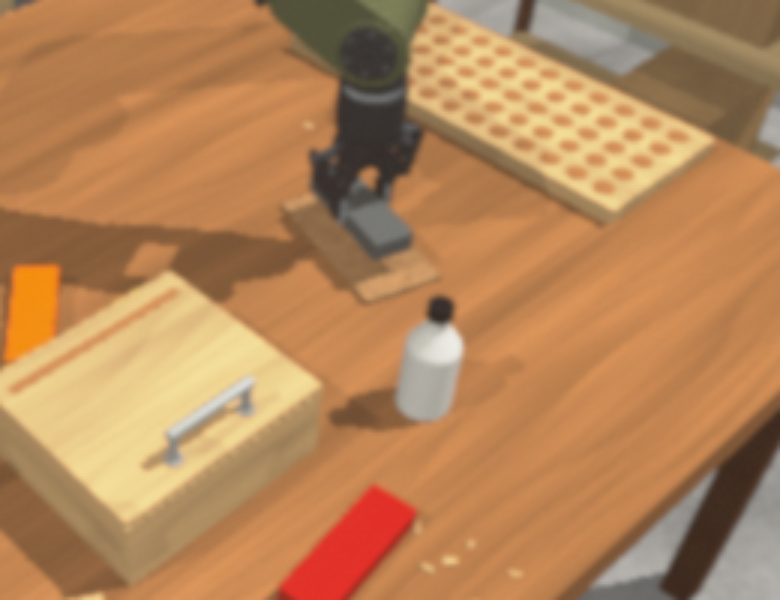

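The stone is level in the jaws over the pad, and contact came at the expected height. I'll release, back off and check the placing from the top camera.

```bash
python3 - <<'E'
from h import *
bot.move_gripper(60); bot.dwell(0.4)
bot.servo_line([494,338,180],speed=150); st()
bot.move_to([560,60,300],down(1.2)); st()
c=bot.read_camera("top"); P=cloud(c); np.save("top2.npy",P); cv2.imwrite("pics/t2.png",cv2.resize(c["image"][130:290,80:330],(800,512),interpolation=cv2.INTER_CUBIC))
Z=P[...,2]; m=np.zeros(Z.shape,bool); m[150:280,95:180]=True
r=cv2.minAreaRect(P[m&(Z>25)].reshape(-1,3)[:,:2].astype(np.float32)); print(r, np.nanmedian(Z[m&(Z>25)]))
E
```

```text
11.81 [493.7 337.8 179. ] F [ 0.2 -0.2 -1.1] w 59.7 g 0.0 j6 -0.76
 12.99 [559.9  60.8 299.3] F [ 0.9  1.  -0.6] w 60.2 g 0.0 j6 0.02
((553.68017578125, 242.9208526611328), (270.2261047363281, 278.13079833984375), 89.24484252929688) 31.67698546120755
```

View pics/t2.png

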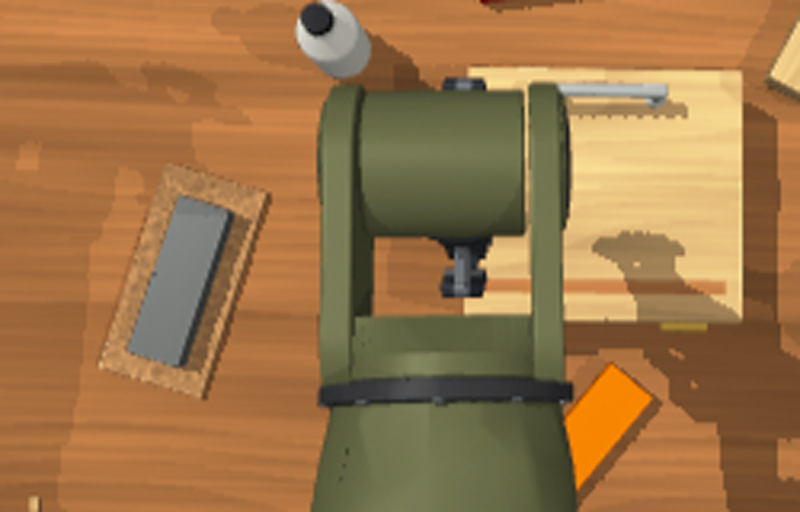

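The stone lies along the pad: its top centre is at (180,282) and the pad's centre at (185,281), so within about 5 mm and parallel. On to the handle.

```bash
python3 - <<'E'
from h import *
bot.move_to([663.4,-42.4,230],down(1.2))
print(bot.servo_line([663.4,-42.4,131],speed=60,until_force=6)); st()
bot.move_gripper(5,grip_force=60); st("grip")
c=bot.read_camera("scene"); cv2.imwrite("pics/s2.png",cv2.resize(c["image"][130:290,150:350],(750,600),interpolation=cv2.INTER_CUBIC))
E
```

```text
False
 15.53 [663.5 -42.4 131.4] F [-0.3 -0.7 -0.7] w 60.1 g 0.0 j6 -0.14
grip 16.04 [664.4 -42.4 131.6] F [ 7.7  0.3 -1.3] w 9.9 g 58.4 j6 -0.14
```

View pics/s2.png

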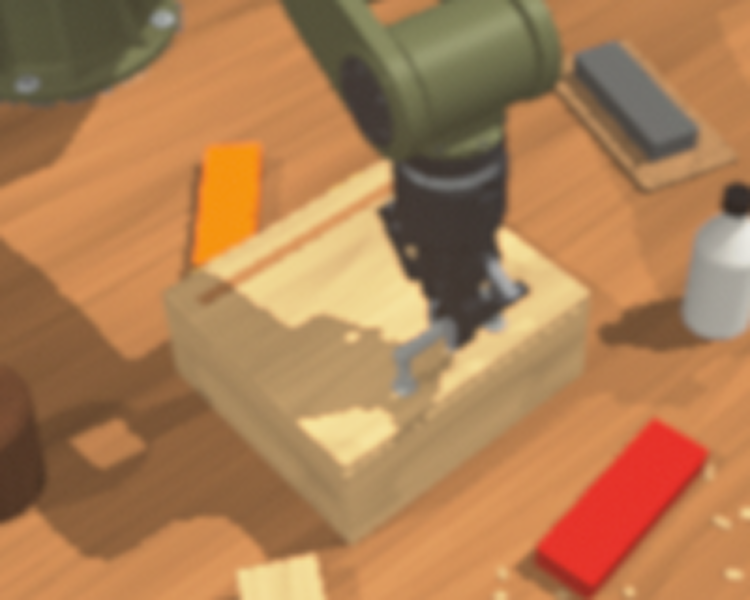

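The jaws hold the bar, with about 10 mm indicated width, and the stone is visible on the pad. I'll raise the lid along its arc, monitoring the force.

```bash
python3 - <<'E'
from h import *
b=np.array([664.8,-42.4,131.0]); d=np.array([np.cos(np.radians(1.2)),np.sin(np.radians(1.2)),0]); up=np.array([0,0,1.])
h=b-195*d-45*up
for t in [2,6,10,15,20,25,30,35,40]:
    a=np.radians(t); p=h+d*(195*np.cos(a)-45*np.sin(a))+up*(195*np.sin(a)+45*np.cos(a))
    bot.servo_line(p,speed=35); s=bot.read_state(); st(t)
    if np.linalg.norm(s["ft_force"])>35: print("STOP"); break
bot.dwell(0.5); st("hold")
v=s["ee_pos"]-h; print("angle",np.degrees(np.arctan2(v[2],v@d)-np.arctan2(45,195)))
c=bot.read_camera("scene"); P=cloud(c); np.save("sc3.npy",P); cv2.imwrite("sc3.png",c["image"]); cv2.imwrite("pics/s3.png",cv2.resize(c["image"][100:290,150:400],(789,600),interpolation=cv2.INTER_CUBIC))
E
```

```text
2 16.43 [663.  -42.4 137.5] F [ 0.5  0.3 -2.8] w 9.9 g 58.6 j6 -0.14
6 16.98 [658.9 -42.5 151.1] F [-0.2  1.1 -1.9] w 10.4 g 58.7 j6 -0.14
10 17.53 [653.9 -42.6 164.2] F [-0.6  1.5 -3.7] w 10.0 g 58.8 j6 -0.14
15 18.18 [646.4 -42.7 179.8] F [-2.2  3.4 -3. ] w 10.0 g 58.8 j6 -0.14
20 18.83 [637.4 -42.9 195.2] F [-1.1  3.9 -4. ] w 10.0 g 58.7 j6 -0.15
25 19.48 [627.1 -43.  209.6] F [-1.6  5.4 -3.6] w 10.1 g 58.7 j6 -0.15
30 20.13 [615.8 -43.3 222.9] F [-2.   5.2 -4.7] w 9.7 g 58.7 j6 -0.15
35 20.78 [603.3 -43.5 235.1] F [-0.8  6.1 -4.3] w 9.7 g 58.7 j6 -0.15
40 21.43 [589.8 -43.7 246.2] F [-1.5  5.8 -5. ] w 10.0 g 58.7 j6 -0.16
hold 21.93 [589.9 -43.7 246.1] F [-1.1  5.7 -4.7] w 9.9 g 58.7 j6 -0.16
angle 40.15963077954357
```

View pics/s3.png

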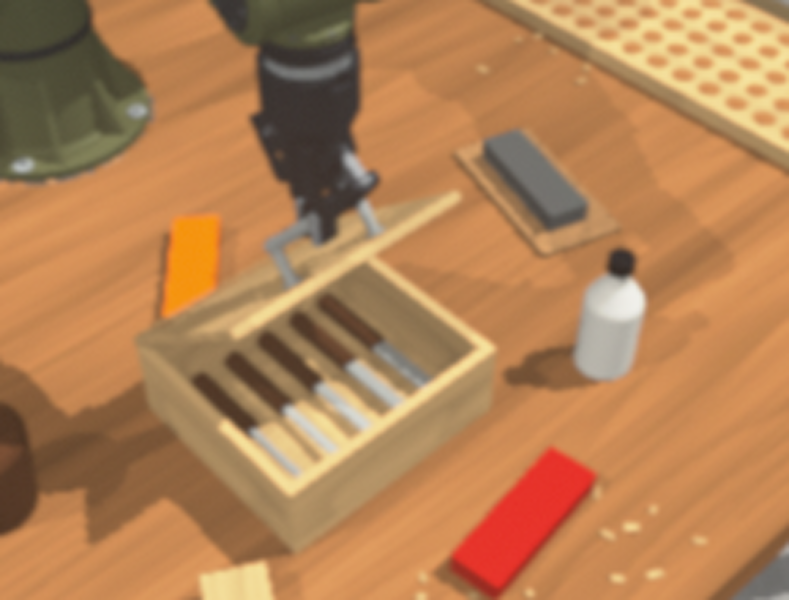

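The lid is open and held by the bar, and the stone is on the pad. I'll cross-check the angle from the height of the free edge, which should be about 227–235 mm at 40°, then hand in.

```bash
python3 - <<'E'
from h import *
P=np.load("sc3.npy"); e=[]
for u,v in [(270,314),(345,265),(420,217)]:
    e.append(P[round(100+v/3.158),round(150+u/3.156)])
e=np.array(e); print(e.round(0)); z=np.median(e[:,2])
if 205<z<250: print(bot.finish_job())
E
```

```text
[[ 638. -127.  231.]
 [ 633.  -51.  229.]
 [ 633.   31.  230.]]
the job is handed in; nothing more can be done
None
```

The stone is flat on the cork pad (about 5 mm off centre, lengthwise), the gripper is holding the lid by its bar at about 40°, and the job is handed in at about 22 s; no verdict was returned.

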